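Tip the grinding-ball bin and scoop the balls into the jar

ROBOT

A 7-joint arm with a two-finger parallel gripper is mounted at the origin on a cart in front of the work surface, level with it; the furniture and walls round the work are solid. World frame = base frame: x ahead of the robot, y to its left, z up, the work surface at z = 0. Lengths are in m, angles in degrees, forces in N, time in s.
With the tool pointing down it reaches from about 0.425 to 0.875 m from the base axis. Payload 4.7 kg.
Tool frame: the origin (TCP) lies at the very end of the fingers, on their centre line; the grasp point (between the pads) lies 19 mm behind it (env.grasp_offset is the distance from the TCP to the grasp point, in m); z points along the fingers, y is the line along which they close (so a half turn about z gives the same grasp; the last joint's range is limited). The gripper opens to 87 mm and grips with 3 to 60 N. Pads are 19 mm wide; open, the fingers measure 117 mm over their backs; the gripper's body (75 mm by 190 mm) begins 51 mm behind the grasp point.
Start: joints at [68.188, 18.392, -4.016, 83.108, 1.295, 78.541, -3.26], TCP at [0.25, -0.6, 0.201] pointing down, gripper open.
Joint ranges: [-163.93, 163.93], [-17.29, 119.83], [-79.2, 71.16], [3.27, 140.29], [-89.18, 269.18], [5.43, 117.66], [-154.24, 154.24]. Speed limits (degrees/s): [147.25, 147.25, 180, 180, 180, 180, 180].

INTERFACE

Orientations are given as [roll, pitch, yaw] about the fixed x, y, z axes, in that order (R = Rz(yaw) Ry(pitch) Rx(roll)).
In Python, from cell import env gives the robot as it stands. The module is installed in compiled form; this text tells all that it offers.
- The arm moves only by the tool drive_tool, never from a script. Its argument "moves" is one flat list of numbers, 5 for each row, row after row: the shift along the tool's x, y, z in units of 40 mm (1.0 is 40 mm), then the turn about the tool's z in units of 10 degrees (1.0 is 10 degrees), then the finger opening in mm, from 0 to 87. A call has 1 to 5 rows; each row is the pose to reach, as a shift and turn from the pose commanded when the call began, along the tool's axes at that moment; what a row does not reach only later rows make up. A row lasts 1/8 s, in which the tool goes at most 62.5 mm and 10.7 degrees, less where a joint would pass 70% of its speed; a pose out of reach is approached as far as the arm can. A call with a gripper value outside its range is refused whole. The fingers move at their own pace and stop on an object; "squeeze" is the grip in N (left out, the last holds). Time passes only in rows, so rows that repeat a pose let the fingers close. It gives the time, the measured TCP pose, the force, the opening and the grip force at its end, in the units of the state.
- env.get_obs(): the state, without advancing time (a new reading comes with each control period).
- env.read_camera(name): name is "side" or "top" or "wrist"; returns (picture, depth): 480x640x3 uint8, red, green, blue; 480x640 float32, m along the optical axis (not along the pixel's ray), 0 where there is no reading.
- env.camera_model(name): a dict with "K" (3x3 intrinsics, pixels), "rvec" (rotation vector, rad) and "tvec" (3), from world to camera coordinates, as OpenCV has them; the wrist camera has in their place "tool_from_camera" (4x4, takes a point from camera to tool coordinates, whose origin is the TCP and whose axes are the flange's). Camera axes: x right, y down, z forward; pixel columns grow to the right and rows downward; lengths in m; the calibration is good to about 2 mm. The wrist camera is an equidistant fisheye: a pixel r from the principal point sees the ray r / f radians off the axis. A picture is of the moment at which its call begins: read the wrist's pose just before it. camera_model takes no time and is no camera call.
- env.sign_off(): hands the job in; it is judged then, once.
The state is a dict: "time_s": time; "qpos": joint angles; "joint_velocities": joint speeds; "effort": joint torques, N m; "tool_pos": TCP position; "tool_rot": TCP orientation; "force": force on the tool from outside, world axes, zero at the start; "wrist_torque": the same for the moment, N m; "grip_width": finger opening in m; "grasp_force": force on a finger pad.
Only numpy, scipy, OpenCV 4.12 (cv2) and the standard library are available. Lean on these libraries where they do the work, as an engineer would, in place of code of your own. Each camera call takes 0.05 s, during which the arm holds its last target. There are 200 camera calls.

TASK

Lift the orange grip of the blue bin until the bin is tipped right up against its stop, so that the three steel grinding balls roll together into its low corner, then use the pointed scoop to scoop them out of that corner and tip all three into the open white grinding jar, never touching a ball with the gripper. Finish by setting the scoop down flat on the worktop, and leave the jar standing where it is and the vial, the beaker and the spatula undisturbed.

Things in the scene. Friction and masses are not known exactly. Their poses are not given: they have to be found in the camera images.
- bin (a joint): tilt of the blue bin in rad: 0 level (at the start), 0.25 fully tipped against its stop. The bin is a square open tray, inside 125 x 125 mm, 50 mm deep, 4 mm walls and floor; it tips about a horizontal pin on its fixed grey stand. The hinge is stiff (about 2 N m of friction) and stays where it is left; lifting at the grip takes about 12 N
- stand: fixed grey stand of the bin; origin on the worktop under the centre of the level bin; its x axis is horizontal and points along the bin's diagonal, from the grip towards the corner that becomes the low one; the bin's walls run at 45 degrees to it. The level bin's inner floor is 30 mm above the worktop, its rim 80 mm
- bin_hinge (a point): middle of the bin's hinge pin, 68 mm along the stand's x axis from its origin, 24 mm above the worktop; the pin runs along the stand's y axis. The bin turns with its joint value about this +y axis
- bin_corner (a point): the inside low corner of the bin, at floor level, where the two inner walls meet; it moves with the bin. Its axes turn with the bin: x along the floor towards the low corner, z square to the floor
- bin_grip (a point): centre of the upper part of the bin's orange grip, an upright fin 10 mm thick (along y), 38 mm long (along x), standing on the outside of the corner opposite to the low corner; it reaches 16 mm above and 26 mm below this point and 16 mm outwards; moves with the bin; axes as those of bin_corner
- ball0_center (a point): centre of a steel grinding ball, 18 mm in diameter, 24 g, smooth, loose in the bin
- ball1_center (a point): centre of a second such ball
- ball2_center (a point): centre of a third such ball
- scoop: steel scoop, 120 g; origin under the centre of its pan, at the underside; x to its pointed nose, z up. The pan is a 60 x 60 mm plate, 1.6 mm thick, set cornerwise: the 90 degree nose, 42 mm ahead on x, fits the bin's corner; the two front edges are open lips, the two back edges have 16 mm walls. A foot plate reaches back to x = -56 mm; from the back corner a stalk rises to a orange paddle
- scoop_grip (a point): centre of the scoop's orange paddle: 12 mm thick (front to back), 36 mm wide, 46 mm tall, leaning 12 degrees backwards (its top is away from the nose); in the scoop's frame it lies at x = -59.4 mm, z = 82 mm. Axes as the scoop's. To be pinched front to back
- scoop_nose (a point): tip of the scoop's nose, on its underside
- jar: open white cylindrical grinding jar, 84 mm outside diameter, 46 mm high, 5 mm wall, 6 mm bottom, 0.5 kg; origin at the centre of its underside
- jar_mouth (a point): centre of the jar's mouth, at the rim
- vial: bystander: capped glass vial, 28 mm across, 56 mm high, standing; origin at its underside
- beaker: bystander: small empty glass beaker, 43 mm across, 56 mm high; origin at its underside
- spatula: bystander: thin steel spatula, 167 mm long, lying; origin at its middle
There are look-alikes about, which are no part of the job. Of the things shaped like the scoop, the steel one is meant.

How it is judged (in metres and radians):
On the way, in this order (a step that is already met when the one before it is completed fails the run):
1. the bin is tipped against its stop and all three balls lie gathered in its low corner (value of joint bin above 0.22 rad and distance between each of ball0_center, ball1_center, ball2_center and bin_corner below 0.068 m), for 0.2 s.
2. at least one ball rides in the scoop's pan, lifted clear of the corner (((distance between ball0_center and scoop below 0.045 m and height (world z) of ball0_center above 0.068 m) or (distance between ball1_center and scoop below 0.045 m and height (world z) of ball1_center above 0.068 m) or (distance between ball2_center and scoop below 0.045 m and height (world z) of ball2_center above 0.068 m))), for 0.1 s.
At the end, for the whole second after the job is handed in: All three balls lie inside the jar (centres within 37 mm of its axis and less than 40 mm above the worktop); the jar stands upright (within 0.1 rad) on the worktop; the scoop lies flat (within 0.1 rad) on the worktop, released and at rest (horizontal distance between each of ball0_center, ball1_center, ball2_center and jar below 0.037 m and height (world z) of each of ball0_center, ball1_center, ball2_center below 0.04 m and angle between each of jar, scoop's own z axis and vertical below 0.1 rad and height (world z) of jar below 0.008 m and height (world z) of scoop below 0.01 m and linear speed of each of scoop, jar below 0.02 m/s); the robot touches nothing.
It fails at once if the gripper touches a ball (contact force between the fingers and ball0 above 0.3 N or contact force between the fingers and ball1 above 0.3 N or contact force between the fingers and ball2 above 0.3 N).
It fails at once if the jar is moved by more than 30 mm (distance of jar from where it was at the start of the episode above 0.03 m).
It fails at once if a bystander (vial, beaker, spatula) is moved by more than 20 mm (distance of any of vial, beaker, spatula from where it was at the start of the episode above 0.02 m).
It also fails if it takes over 64 s, if anything falls off the work surface, if the arm or the gripper's body presses on something with over 40 N, if the wrist force passes 120 N, or if a joint passes its speed limit or range.

## Working session

There is one attempt and no reset: what is moved stays moved. The work goes in short steps, Python scripts to look and compute and a tool call to move; the robot and the scene stay as the last step left them, time stands still between calls to the robot, and variables do not carry over. Pictures are saved under pics/ and viewed, at most 10 in all, crops included, and the job is handed in when it is done.

Besides the shell and the picture viewer there is one more tool, called after ">>>" in YAML: its name, and indented under it one key for each argument. drive_tool: Moves the arm, as the interface text tells. Its arguments: {"type":"object","properties":{"moves":{"type":"array","items":{"type":"number"}},"squeeze":{"type":"number"}},"required":["moves"]}

```bash
mkdir -p pics; ls; cat > h.py <<'E'
import numpy as np, cv2
from scipy.spatial.transform import Rotation as R
from cell import env
def cam(n):
    m=env.camera_model(n); K=np.array(m["K"]); Rm=cv2.Rodrigues(np.array(m["rvec"],float))[0]; t=np.array(m["tvec"],float).ravel()
    return K,Rm,t
def cloud(n,depth):
    K,Rm,t=cam(n); v,u=np.mgrid[:480,:640]
    p=np.stack([(u-K[0,2])/K[0,0]*depth,(v-K[1,2])/K[1,1]*depth,depth],-1)
    return (p-t)@Rm   # world
def proj(n,P):
    K,Rm,t=cam(n); c=np.asarray(P)@Rm.T+t; q=c@K.T; return q[...,:2]/q[...,2:]
def save(n,img): cv2.imwrite("pics/"+n+".png",img[...,::-1])
E
python3 - <<'E'
from h import *
for n in("top","side"):
    a,d=env.read_camera(n); save(n+"0",a); np.savez(""+n+"0",a=a,d=d)
    K,Rm,t=cam(n); print(n,K.round(1).tolist(),(-Rm.T@t).round(3),Rm.round(2).tolist())
o=env.get_obs(); print({k:np.round(v,3).tolist() for k,v in o.items()}); print(env.grasp_offset)
E
```

```text
pics
top [[441.1, 0.0, 321.5], [0.0, 441.1, 240.6], [0.0, 0.0, 1.0]] [0.495 0.036 1.184] [[0.01, -1.0, -0.01], [-1.0, -0.01, -0.06], [0.06, 0.01, -1.0]]
side [[453.5, 0.0, 323.3], [0.0, 453.5, 238.5], [0.0, 0.0, 1.0]] [ 0.414 -0.411  0.861] [[0.98, -0.22, 0.01], [-0.18, -0.84, -0.51], [0.12, 0.5, -0.86]]
{'time_s': 0.1, 'qpos': [68.187, 18.434, -4.017, 83.166, 1.296, 78.54, -3.259], 'joint_velocities': [-0.052, -0.173, 0.039, -0.128, -0.053, 0.012, 0.11], 'effort': [-0.001, -49.257, -0.406, -31.34, -0.064, 0.039, 0.0], 'tool_pos': [0.25, -0.6, 0.2], 'tool_rot': [-179.906, 0.006, 22.625], 'force': [-0.757, -0.787, -0.234], 'wrist_torque': [0.011, -0.014, 0.015], 'grasp_force': 0.0, 'grip_width': 0.087}
0.0187
```

View pics/top0.png

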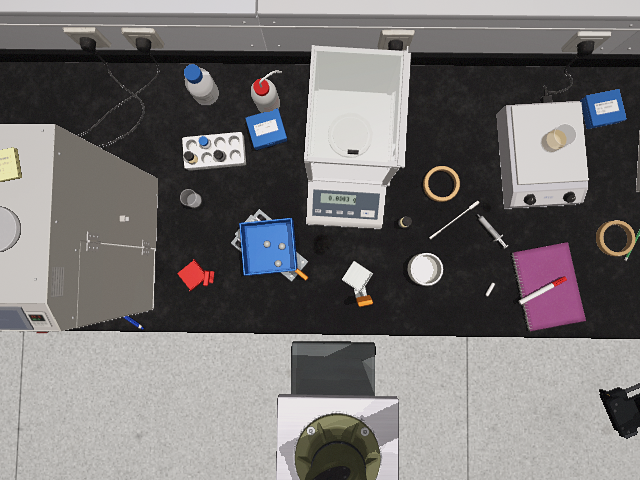

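View pics/side0.png

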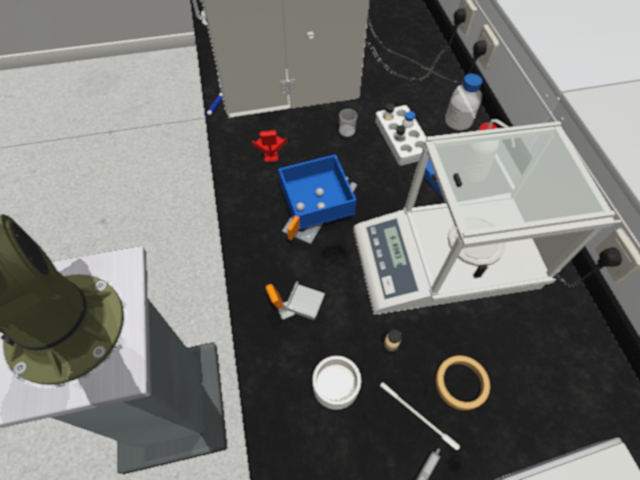

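Candidates in the top view:
- **Scoop:** the steel one is at (357,275) with its orange paddle at (364,300). The red look-alike is at (192,275).
- **Orange grip of the bin:** at (301,272).
- **Jar:** the white one is at (425,269). The tan rings at (441,183) and (616,238) are not jars.
- **Bystanders:** vial (404,222), beaker (190,198), spatula (455,220).

```bash
cat > m.py <<'E'
from h import *
import sys
def blobs(n,a,P,name,mask,zmin,zmax,lo=(0.3,-0.5),hi=(0.9,0.45),amin=15):
    m=mask&(P[...,2]>zmin)&(P[...,2]<zmax)&(P[...,0]>lo[0])&(P[...,0]<hi[0])&(P[...,1]>lo[1])&(P[...,1]<hi[1])
    k,l,s,c=cv2.connectedComponentsWithStats(m.astype(np.uint8))
    for i in range(1,k):
        if s[i,4]<amin: continue
        Q=P[l==i]; print(n,name,s[i,4],"px",c[i].round(0),"mean",Q.mean(0).round(4),"med",np.median(Q,0).round(4),"min",Q.min(0).round(3),"max",Q.max(0).round(3))
E
python3 - <<'E'
from m import *
for n in("top","side"):
    f=np.load(n+"0.npz"); a=f["a"]; P=cloud(n,f["d"]); h=cv2.cvtColor(a,cv2.COLOR_RGB2HSV).astype(int); H,S,V=h[...,0],h[...,1],h[...,2]
    blobs(n,a,P,"orange",(H>8)&(H<20)&(S>190)&(V>120),0.02,.2)
    b=(H>100)&(H<120)&(S>150)
    blobs(n,a,P,"bluerim",b&(P[...,2]>.07),0.07,.095,amin=60,lo=(.3,0),hi=(.7,.3))
    blobs(n,a,P,"jar",(S<40)&(V>120),0.035,.06,amin=100,lo=(.3,-.4),hi=(.6,-.1))
    blobs(n,a,P,"pan",(S<40)&(V>110),-0.01,.03,amin=100,lo=(.3,-.12),hi=(.6,.02))
    m=b&(P[...,2]>.072)&(P[...,2]<.09)&(P[...,1]>0)&(P[...,1]<.3)&(P[...,0]<.65)&(P[...,0]>.3)
    r=cv2.minAreaRect(P[m][:,:2].astype(np.float32)*1000); print(n,"binrect",r,cv2.boxPoints(r).round(0).tolist(),P[m][:,2].mean())
    m=(S<40)&(V>100)&(P[...,2]>.03)&(P[...,2]<.06)&(abs(P[...,0]-.5)<.12)&(abs(P[...,1]-.15)<.08)
    k,l,s,c=cv2.connectedComponentsWithStats(m.astype(np.uint8))
    for i in range(1,k):
        if s[i,4]>8: print(n,"ball",c[i].round(),P[l==i].mean(0).round(4),s[i,4])
a=np.load("top0.npz")["a"]; save("crop1",cv2.resize(a[190:320,160:460],None,fx=2.6,fy=2.6,interpolation=cv2.INTER_CUBIC))
E
```

```text
top orange 15 px [303. 274.] mean [0.4773 0.0928 0.0764] med [0.4788 0.0926 0.0781] min [0.464 0.082 0.062] max [0.489 0.108 0.081]
top orange 95 px [364. 300.] mean [ 0.4147 -0.0589  0.0944] med [ 0.4159 -0.058   0.0987] min [ 0.403 -0.078  0.066] max [ 0.426 -0.042  0.108]
top bluerim 270 px [259. 246.] mean [0.5457 0.2032 0.0795] med [0.5444 0.2139 0.08  ] min [0.475 0.112 0.07 ] max [0.617 0.256 0.086]
top jar 196 px [426. 268.] mean [ 0.4945 -0.2223  0.0464] med [ 0.4949 -0.2225  0.0465] min [ 0.454 -0.263  0.038] max [ 0.534 -0.182  0.052]
top pan 582 px [357. 278.] mean [ 0.4674 -0.0484  0.0034] med [ 0.469  -0.0482  0.0027] min [ 0.419 -0.087 -0.005] max [ 0.512 -0.008  0.02 ]
top binrect ((545.4030151367188, 183.147216796875), (133.1537322998047, 133.12701416015625), 6.277205467224121) [[472.0, 242.0], [487.0, 110.0], [619.0, 124.0], [604.0, 257.0]] 0.07978162008156092
top ball [310. 221.] [0.6138 0.0797 0.0389] 40
top ball [266. 244.] [0.5533 0.1898 0.0464] 32
top ball [282. 246.] [0.5485 0.1507 0.0462] 31
top ball [278. 263.] [0.5033 0.1599 0.0466] 32
side orange 135 px [2
[... 370 characters left out ...]
max [0.615 0.253 0.084]
side jar 518 px [337. 380.] mean [ 0.492  -0.2257  0.0448] med [ 0.4923 -0.2263  0.0457] min [ 0.45  -0.267  0.035] max [ 0.533 -0.183  0.051]
side pan 983 px [302. 302.] mean [ 0.4639 -0.0494  0.0036] med [ 0.4652 -0.0502  0.0023] min [ 0.415 -0.09  -0.004] max [ 0.511 -0.002  0.029]
side binrect ((542.9642944335938, 181.2792205810547), (133.7868194580078, 135.95399475097656), 6.216598987579346) [[469.0, 242.0], [484.0, 106.0], [617.0, 121.0], [602.0, 256.0]] 0.07833424551396216
side ball [319. 192.] [0.5496 0.1847 0.045 ] 40
side ball [300. 206.] [0.5001 0.1552 0.0452] 39
side ball [321. 205.] [0.5448 0.1478 0.0463] 28
side ball [358. 228.] [0.6126 0.0781 0.0395] 53
```

View pics/crop1.png

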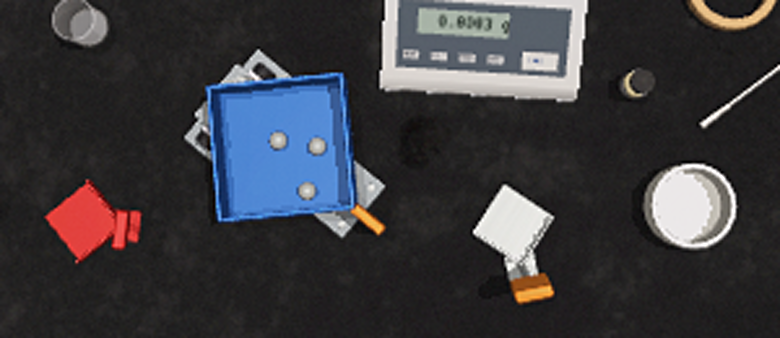

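The crop confirms the choice: steel scoop at crop (512,225), red look-alike at (85,220), bin grip at (368,218), jar at (690,205). I'll head for the bin grip.

```bash
cat > c.py <<'E'
import numpy as np
def conv(start,targets):
    """start/targets: (x,y,z,yaw) -> rows of units in start tool axes"""
    x,y,z,w=start; c,s=np.cos(np.radians(w)),np.sin(np.radians(w))
    for t in targets:
        X,Y,Z=np.array(t[:3])-[x,y,z]
        print(t,"->",np.round([(c*X+s*Y)/.04,(s*X-c*Y)/.04,-Z/.04,-(t[3]-w)/10],2).tolist())
E
python3 - <<'E'
from c import *
A=(.25,-.6,.2,22.6);B=(.48,-.2,.2,51.25);C=(.473,.094,.16,51.25)
conv(A,[B]);conv(B,[C]);conv(C,[(.473,.094,.046,51.25)])
E
```

```text
(0.48, -0.2, 0.2, 51.25) -> [9.15, -7.02, -0.0, -2.86]
(0.473, 0.094, 0.16, 51.25) -> [5.62, -4.74, 1.0, -0.0]
(0.473, 0.094, 0.046, 51.25) -> [0.0, 0.0, 2.85, -0.0]
```

>>> drive_tool:
  moves: [4.6, -3.5, 0, 0, 87, 4.6, -3.5, 0, 0, 87, 4.6, -3.5, 0, 0, 87, 4.6, -3.5, 0, 0, 87, 4.6, -3.5, 0, 0, 87]

```text
time_s: 0.72
tool_pos: [0.3688, -0.3959, 0.2006]
tool_rot: [-180.0, -0.1, 23.1]
force: [0.2, -0.5, -0.0]
grip_width: 0.0868
grasp_force: 0.0
```

>>> drive_tool:
  moves: [4.55, -3.52, 0, -2.86, 87, 4.55, -3.52, 0, -2.86, 87, 4.55, -3.52, 0, -2.86, 87, 4.55, -3.52, 0, -2.86, 87, 4.55, -3.52, 0, -2.86, 87]

```text
time_s: 1.35
tool_pos: [0.4813, -0.1969, 0.2004]
tool_rot: [-180.0, -0.1, 51.6]
force: [-1.0, -0.0, -0.3]
grip_width: 0.0869
grasp_force: 0.0
```

>>> drive_tool:
  moves: [5.6, -4.7, 1.0, 0, 87, 5.6, -4.7, 1.0, 0, 87, 5.6, -4.7, 1.0, 0, 87, 5.6, -4.7, 1.0, 0, 87, 5.6, -4.7, 1.0, 0, 87]

```text
time_s: 1.98
tool_pos: [0.4735, 0.0927, 0.1602]
tool_rot: [180.0, 0.0, 51.2]
force: [1.1, -0.1, 0.5]
grip_width: 0.087
grasp_force: 0.0
```

>>> drive_tool:
  moves: [0, 0, 1, 0, 87, 0, 0, 1, 0, 87]

```text
time_s: 2.22
tool_pos: [0.4714, 0.0901, 0.118]
tool_rot: [-179.8, 0.3, 51.1]
force: [-0.7, -1.0, -0.4]
grip_width: 0.0872
grasp_force: 0.0
```

```bash
python3 - <<'E'
from m import *
o=env.get_obs(); p,w=o["tool_pos"],o["tool_rot"]; print(p,w)
a,d=env.read_camera("wrist"); m=env.camera_model("wrist"); K=np.array(m["K"]); T=np.array(m["tool_from_camera"])
h=cv2.cvtColor(a,cv2.COLOR_RGB2HSV).astype(int); k=(h[...,0]>8)&(h[...,0]<20)&(h[...,1]>190)&(h[...,2]>100)
v,u=np.nonzero(k); x=(u-K[0,2])/K[0,0]; y=(v-K[1,2])/K[1,1]; th=np.hypot(x,y); z=d[k]; s=np.tan(th)/th
C=np.stack([x*s*z,y*s*z,z],-1); L=C@T[:3,:3].T+T[:3,3]
W=L@R.from_euler("xyz",w,degrees=True).as_matrix().T+p
g=z>0; L,W=L[g],W[g]; print(len(L),"tool med",np.median(L,0).round(4),np.percentile(L,[2,98],axis=0).round(4).tolist(),"world",np.median(W,0).round(4))
save("w1",a)
E
```

```text
[0.47136641 0.09010318 0.11803129] [-179.75761738    0.26796302   51.12724556]
791 tool med [ 0.0078 -0.0023  0.0413] [[-0.0091, -0.0068, 0.0398], [0.0241, 0.0027, 0.1183]] world [0.4745 0.0975 0.0767]
```

View pics/w1.png

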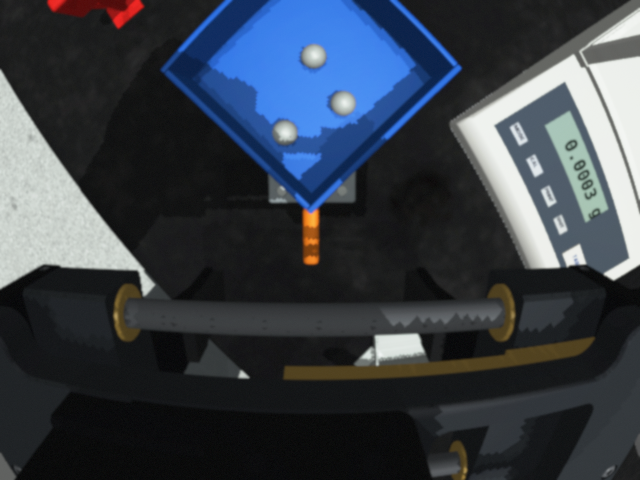

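The wrist view at (311,235) shows the fin upright between the fingers, with its centre 7 mm ahead of the tool. The balls sit in the middle of the bin. Next: descend, grip and lift.

>>> drive_tool:
  moves: [0.17, -0.05, 1.0, 0, 87, 0.17, -0.05, 1.87, 0, 40, 0.17, -0.05, 1.87, 0, 0, 0.17, -0.05, 1.87, 0, 0, 0.17, -0.05, 1.87, 0, 0]
  squeeze: 45

```text
time_s: 2.9
tool_pos: [0.478, 0.0986, 0.0477]
tool_rot: [179.8, -0.1, 51.2]
force: [0.7, -0.2, -0.6]
grip_width: 0.0548
grasp_force: 0.0
```

>>> drive_tool:
  moves: [0, 0, 0, 0, 0, 0, 0, 0, 0, 0]

```text
time_s: 3.15
tool_pos: [0.4767, 0.0988, 0.0463]
tool_rot: [179.9, -0.0, 51.2]
force: [0.6, 0.2, 0.1]
grip_width: 0.0351
grasp_force: 0.0
```

>>> drive_tool:
  moves: [0.03, 0, -0.1, 0, 0, 0.07, 0, -0.22, 0, 0, 0.1, 0, -0.34, 0, 0, 0.13, 0, -0.46, 0, 0, 0.16, 0, -0.56, 0, 0]

```text
time_s: 3.78
tool_pos: [0.4804, 0.104, 0.0685]
tool_rot: [180.0, -0.0, 51.2]
force: [0.5, 0.0, -0.8]
grip_width: 0.0001
grasp_force: 0.0
```

```bash
python3 - <<'E'
from h import *
a,d=env.read_camera("wrist"); s,_=env.read_camera("side")
save("w2",np.hstack([cv2.resize(a,(400,300)),cv2.resize(s[120:300,180:420],(400,300))]))
o=env.get_obs();print(o["tool_pos"],o["grip_width"],o["force"])
E
```

```text
[0.480756  0.1040474 0.0686731] 0.0008487024467017821 [ 0.76207607  1.18712594 -0.53590231]
```

View pics/w2.png

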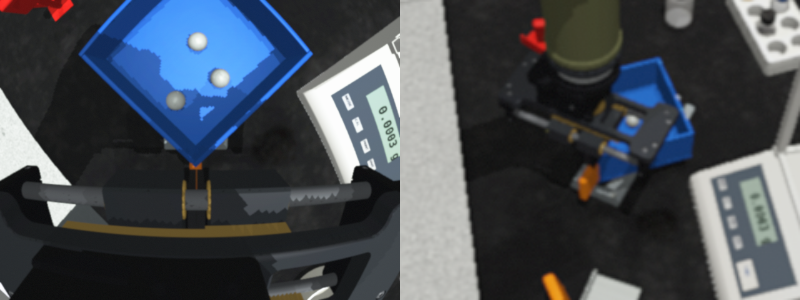

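The fingers are shut with the fin still at (195,165), in front of them, and the bin is unmoved. They closed too late, so they missed it. I'll reopen and measure again.

>>> drive_tool:
  moves: [0, 0, -0.5, 0, 87, -0.4, 0, -1.0, 0, 87, -0.4, 0, -1.0, 0, 87, -0.4, 0, -1.0, 0, 87, -0.4, 0, -1.0, 0, 87]

```text
time_s: 4.5
tool_pos: [0.4698, 0.0917, 0.1073]
tool_rot: [-179.9, 0.0, 51.3]
force: [0.7, -0.4, -0.5]
grip_width: 0.0425
grasp_force: 0.0
```

>>> drive_tool:
  moves: [0, 0, 0, 0, 87, 0, 0, 0, 0, 87, 0, 0, 0, 0, 87]

```text
time_s: 4.88
tool_pos: [0.4702, 0.0915, 0.108]
tool_rot: [-180.0, 0.0, 51.2]
force: [-0.1, 0.4, -0.4]
grip_width: 0.0722
grasp_force: 0.0
```

```bash
cat > w.py <<'E'
from m import *
def wrist():
    o=env.get_obs(); p,w=np.array(o["tool_pos"]),o["tool_rot"]
    a,d=env.read_camera("wrist"); m=env.camera_model("wrist"); K=np.array(m["K"]); T=np.array(m["tool_from_camera"])
    v,u=np.mgrid[:480,:640]; x=(u-K[0,2])/K[0,0]; y=(v-K[1,2])/K[1,1]; th=np.maximum(np.hypot(x,y),1e-6); s=np.tan(th)/th
    L=np.stack([x*s*d,y*s*d,d],-1)@T[:3,:3].T+T[:3,3]
    W=L@R.from_euler("xyz",w,degrees=True).as_matrix().T+p
    return a,d,L,W,o
def hsv(a):
    h=cv2.cvtColor(a,cv2.COLOR_RGB2HSV).astype(int); return h[...,0],h[...,1],h[...,2]
def orange(a):
    H,S,V=hsv(a); return (H>8)&(H<20)&(S>190)&(V>90)
E
python3 - <<'E'
from w import *
c0=np.array([.544,.182]); e=np.array([np.cos(np.radians(51.25)),np.sin(np.radians(51.25))]); n=np.array([-e[1],e[0]])
a,d,L,W,o=wrist(); k=orange(a)&(d>0)&(d<.4); l=L[k]; w=W[k]; print(o["tool_pos"],o["grip_width"],k.sum())
g=w[:,2]>np.percentile(w[:,2],60); print("tool range",np.percentile(l,[2,50,98],axis=0).round(4).tolist()); print("top",w[g].mean(0).round(4),"stand x",np.percentile((w[g][:,:2]-c0)@e,[2,50,98]).round(4),"y",np.percentile((w[g][:,:2]-c0)@n,[2,50,98]).round(4))
m=env.camera_model("wrist"); print(np.array(m["tool_from_camera"]).round(3).tolist(),np.array(m["K"])[0])
H,S,V=hsv(a); b=(H>100)&(H<120)&(S>150)&(d>0)&(W[...,2]>.07)&(W[...,2]<.13); r=cv2.minAreaRect(W[b][:,:2].astype(np.float32)*1000);print(r,cv2.boxPoints(r).round(0).tolist(),np.percentile(W[b][:,2],[2,50,98]))
for nme in("top","side"):
    a2,d2=env.read_camera(nme); P=cloud(nme,d2); k=orange(a2)&(P[...,1]>.05)&(P[...,1]<.2)&(P[...,2]>.02)&(P[...,2]<.12); q=P[k]; print(nme,k.sum(),np.percentile(q,[2,50,98],axis=0).round(3).tolist(),np.percentile((q[:,:2]-c0)@e,[2,50,98]).round(4),np.percentile((q[:,:2]-c0)@n,[2,50,98]).round(4))
E
```

```text
[0.47022252 0.09147594 0.10799431] 0.07222732203926827 857
tool range [[-0.0243, -0.0054, 0.0299], [0.0054, -0.001, 0.0315], [0.0236, 0.0059, 0.1093]]
top [0.4736 0.0967 0.0773] stand x [-0.1255 -0.1111 -0.0942] y [-0.0023  0.0014  0.0055]
[[-0.0, -0.965, -0.261, 0.071], [1.0, -0.0, -0.0, 0.0], [0.0, -0.261, 0.965, -0.183], [0.0, 0.0, 0.0, 1.0]] [371.64829954   0.         313.94301062]
((542.9909057617188, 183.19651794433594), (133.72129821777344, 133.93209838867188), 6.172552585601807) [[469.0, 243.0], [484.0, 109.0], [617.0, 124.0], [602.0, 257.0]] [0.07054699 0.07855998 0.08031537]Traceback (most recent call last):
  File "<stdin>", line 8, in <module>
    return _quantile_unchecked(
        a, q, axis, out, overwrite_input, method, keepdims, weights)
    return _ureduce(a,
                    func=_quantile_ureduce_func,
    ...<5 lines>...
                    overwrite_input=overwrite_input,
                    method=method)
    r = func(a, **kwargs)
    result = _quantile(arr,
                       quantiles=q,
    ...<2 lines>...
                       out=out,
                       weights=wgt)
    slices_having_nans = np.isnan(arr[-1, ...])
                                  ~~~^^^^^^^^^
IndexError: index -1 is out of bounds for axis 0 with size 0
```

>>> drive_tool:
  moves: [0.1, -0.04, 0, 0, 25, 0.1, -0.04, 0, 0, 25, 0.1, -0.04, 0, 0, 25, 0.1, -0.04, 0, 0, 25, 0.1, -0.04, 0.8, 0, 25]

```text
time_s: 5.6
tool_pos: [0.474, 0.0956, 0.0778]
tool_rot: [179.7, -0.2, 51.2]
force: [-0.1, -0.6, -0.5]
grip_width: 0.0452
grasp_force: 0.0
```

>>> drive_tool:
  moves: [0, 0, 0.8, 0, 25, 0, 0, 0.8, 0, 0, 0, 0, 0.8, 0, 0, 0, 0, 0.8, 0, 0, 0, 0, 0.8, 0, 0]

```text
time_s: 6.22
tool_pos: [0.4729, 0.0956, 0.0455]
tool_rot: [179.9, -0.1, 51.2]
force: [0.9, -0.9, 3.1]
grip_width: 0.0095
grasp_force: 45.0
```

>>> drive_tool:
  moves: [0, 0, 0, 0, 0, 0, 0, 0, 0, 0]

```text
time_s: 6.48
tool_pos: [0.4729, 0.0956, 0.0455]
tool_rot: [179.9, -0.1, 51.2]
force: [0.2, -1.0, 6.2]
grip_width: 0.0093
grasp_force: 45.0
```

>>> drive_tool:
  moves: [0.03, 0, -0.11, 0, 0, 0.06, 0, -0.22, 0, 0, 0.09, 0, -0.34, 0, 0, 0.13, 0, -0.45, 0, 0, 0.17, 0, -0.56, 0, 0]

```text
time_s: 7.1
tool_pos: [0.4765, 0.1002, 0.0648]
tool_rot: [179.9, -0.1, 51.2]
force: [9.5, 1.1, -18.6]
grip_width: 0.0094
grasp_force: 45.0
```

>>> drive_tool:
  moves: [0.05, 0, -0.13, 0, 0, 0.1, 0, -0.26, 0, 0, 0.15, 0, -0.38, 0, 0, 0.2, 0, -0.5, 0, 0, 0.24, 0, -0.58, 0, 0]

```text
time_s: 7.72
tool_pos: [0.4826, 0.1077, 0.0876]
tool_rot: [179.9, -0.1, 51.2]
force: [10.7, 0.6, -20.5]
grip_width: 0.0097
grasp_force: 45.0
```

>>> drive_tool:
  moves: [0, 0, 0, 0, 0, 0, 0, 0, 0, 0, 0, 0, 0, 0, 0, 0, 0, 0, 0, 0, 0, 0, 0, 0, 0]

```text
time_s: 8.35
tool_pos: [0.4827, 0.1079, 0.088]
tool_rot: [179.9, -0.1, 51.2]
force: [9.4, 0.9, -16.6]
grip_width: 0.0094
grasp_force: 45.0
```

```bash
cat > b.py <<'E'
from w import *
e=np.array([np.cos(np.radians(51.25)),np.sin(np.radians(51.25))]); n=np.array([-e[1],e[0]]); c0=np.array([.5437,.1825])
def balls(W,a,d):
    H,S,V=hsv(a); D=np.stack([(W[...,:2]-c0)@e,(W[...,:2]-c0)@n,W[...,2]],-1)
    r=np.hypot(D[...,0],D[...,1]); ins=(abs(D[...,0])+abs(D[...,1])<.084)&(d>0)
    m=ins&(S<70)&(V>70)&(W[...,2]<.1)&(W[...,2]>.02); k,l,s,c=cv2.connectedComponentsWithStats(m.astype(np.uint8))
    for i in range(1,k):
        if s[i,4]>8: q=D[l==i]; print(" ball(stand)",c[i].round(),s[i,4],q.mean(0).round(4),"ztop",q[:,2].max().round(4))
    b=ins&(H>100)&(H<120)&(S>150)&(abs(D[...,0])+abs(D[...,1])<.075); X=np.c_[D[b][:,:2],np.ones(b.sum())]; z=D[b][:,2]
    g=np.ones(len(z),bool)
    for _ in range(8):
        f=np.linalg.lstsq(X[g],z[g],rcond=None)[0]; g=abs(X@f-z)<.003
    print(" floor slope rad x,y",np.arctan(f[:2]).round(3),"z0",f[2].round(4),g.mean().round(2))
if __name__=="__main__":
    a,d,L,W,o=wrist(); print("wrist",o["force"].round(1) if hasattr(o["force"],"round") else o["force"]); balls(W,a,d)
    for q in("top","side"): a,d=env.read_camera(q); print(q); balls(cloud(q,d),a,d)
E
python3 b.py
```

```text
wrist [  9.4   0.9 -16.6]
 ball(stand) [293.   4.] 184 [0.0601 0.0132 0.0427] ztop 0.0468
 ball(stand) [334.   3.] 190 [ 0.0601 -0.0117  0.0427] ztop 0.0468
 floor slope rad x,y [-0.237  0.   ] z0 0.0457 0.92
top
 ball(stand) [249. 230.] 73 [ 0.0685 -0.0002  0.0461] ztop 0.0553
 floor slope rad x,y [-0.251  0.007] z0 0.0482 0.82
side
 ball(stand) [329. 171.] 72 [0.0686 0.0033 0.0445] ztop 0.051
 floor slope rad x,y [-0.343  0.668] z0 0.047 0.41
```

All three balls are gathered in the low corner, with the bin tilt measured at about 0.24 rad. Now I'll lower the bin again to a slight residual tilt so the scoop can lie almost level in it.

>>> drive_tool:
  moves: [-0.05, 0, 0.08, 0, 0, -0.1, 0, 0.17, 0, 0, -0.14, 0, 0.27, 0, 0, -0.18, 0, 0.36, 0, 0, -0.22, 0, 0.46, 0, 0]

```text
time_s: 9.12
tool_pos: [0.4785, 0.1025, 0.0738]
tool_rot: [179.8, -0.2, 51.2]
force: [-1.2, 0.9, 12.2]
grip_width: 0.0095
grasp_force: 45.0
```

>>> drive_tool:
  moves: [-0.04, 0, 0.1, 0, 0, -0.08, 0, 0.19, 0, 0, -0.12, 0, 0.28, 0, 0, -0.15, 0, 0.36, 0, 0, -0.17, 0, 0.42, 0, 0]

```text
time_s: 9.75
tool_pos: [0.4742, 0.0972, 0.0568]
tool_rot: [179.8, -0.2, 51.2]
force: [-0.4, -0.1, 13.3]
grip_width: 0.0096
grasp_force: 45.0
```

>>> drive_tool:
  moves: [0, 0, 0, 0, 0]

```text
time_s: 9.88
tool_pos: [0.4742, 0.0971, 0.0565]
tool_rot: [179.8, -0.2, 51.2]
force: [0.7, 0.2, 8.8]
grip_width: 0.0096
grasp_force: 45.0
```

```bash
python3 b.py
```

```text
wrist [0.7 0.2 8.8]
 floor slope rad x,y [-0.058  0.   ] z0 0.033 1.0
top
 ball(stand) [249. 231.] 85 [0.067  0.0007 0.0456] ztop 0.0513
 floor slope rad x,y [-0.057 -0.005] z0 0.0348 0.84
side
 ball(stand) [330. 174.] 129 [ 0.0631 -0.0015  0.0441] ztop 0.0505
 floor slope rad x,y [-0.058 -0.003] z0 0.0344 0.94
```

>>> drive_tool:
  moves: [0, 0, 0, 0, 60, 0, 0, 0, 0, 60, 0, 0, 0, 0, 60, 0, 0, -0.8, 0, 60, 0, 0, -2.5, 0, 60]

```text
time_s: 10.65
tool_pos: [0.4695, 0.0955, 0.1476]
tool_rot: [-179.7, 0.2, 51.2]
force: [1.7, -0.3, 0.3]
grip_width: 0.0515
grasp_force: 0.0
```

```bash
python3 - <<'E'
from w import *
from c import conv
for q in("top","side"):
    a,d=env.read_camera(q); P=cloud(q,d); H,S,V=hsv(a)
    m=(S<45)&(V>110)&(P[...,2]>-.006)&(P[...,2]<.012)&(P[...,0]>.425)&(P[...,0]<.53)&(P[...,1]>-.1)&(P[...,1]<.01)
    m=cv2.morphologyEx(m.astype(np.uint8),cv2.MORPH_OPEN,np.ones((7,7))).astype(bool)
    r=cv2.minAreaRect(P[m][:,:2].astype(np.float32)*1000); print(q,m.sum(),r,cv2.boxPoints(r).round(0).tolist())
    k=orange(a)&(P[...,1]<-.02)&(P[...,1]>-.12)&(P[...,2]>.04); w=P[k]; print("paddle",k.sum(),w.mean(0).round(4),np.percentile(w,[2,50,98],axis=0).round(3).tolist()); rr=cv2.minAreaRect(w[w[:,2]>.09][:,:2].astype(np.float32)*1000); print(rr)
o=env.get_obs(); print(o["tool_pos"],o["tool_rot"]); s=[*o["tool_pos"],o["tool_rot"][2]]; conv(s,[(.415,-.062,.18,14.5)])
E
```

```text
top 443 ((473.27154541015625, -47.018035888671875), (58.721656799316406, 57.76045608520508), 57.104164123535156) [[433.0, -56.0], [482.0, -87.0], [513.0, -38.0], [465.0, -7.0]]
paddle 99 [ 0.4146 -0.0588  0.0939] [[0.403, -0.078, 0.069], [0.416, -0.058, 0.098], [0.426, -0.043, 0.107]]
((410.8518981933594, -60.13438034057617), (14.489133834838867, 35.597686767578125), 12.604525566101074)
side 653 ((472.99420166015625, -45.934814453125), (56.41622543334961, 59.023319244384766), 57.76182556152344) [[433.0, -54.0], [483.0, -86.0], [513.0, -38.0], [463.0, -6.0]]
paddle 193 [ 0.411  -0.0666  0.0972] [[0.401, -0.08, 0.068], [0.411, -0.069, 0.103], [0.42, -0.047, 0.107]]
((409.1200866699219, -63.17819595336914), (14.403437614440918, 35.16870880126953), 12.287517547607422)
[0.47609215 0.09724962 0.15486732] [179.54510296  -0.38905275  51.22358586]
(0.415, -0.062, 0.18, 14.5) -> [-4.06, 1.3, -0.63, 3.67]
```

>>> drive_tool:
  moves: [-3.96, 1.29, 0, 3.88, 80, -3.96, 1.29, 0, 3.88, 80, -3.96, 1.29, 0, 3.88, 80, -3.96, 1.29, 0, 3.88, 80, -3.96, 1.29, 0, 3.88, 80]

```text
time_s: 11.38
tool_pos: [0.4126, -0.06, 0.1486]
tool_rot: [-180.0, 0.0, 12.4]
force: [0.1, 0.3, -0.2]
grip_width: 0.0797
grasp_force: 0.0
```

```bash
python3 - <<'E'
from w import *
a,d,L,W,o=wrist(); k=orange(a)&(d>0)&(W[...,1]<0)&(W[...,2]<.13); l=L[k]; w=W[k]; print(o["tool_pos"],o["tool_rot"],o["qpos"],k.sum()); g=w[:,2]>.09
print(np.percentile(l,[2,50,98],axis=0).round(4).tolist()); print("top",l[g].mean(0),w[g].mean(0)); print(cv2.minAreaRect(w[g][:,:2].astype(np.float32)*1000)); 
g=(W[...,2]<.012)&(W[...,2]>-.006)&(hsv(a)[1]<45)&(hsv(a)[2]>110)&(W[...,0]>.42)&(W[...,0]<.53)&(W[...,1]>-.1)&(W[...,1]<.01);g=cv2.morphologyEx(g.astype(np.uint8),cv2.MORPH_OPEN,np.ones((7,7))).astype(bool)
print(g.sum(),cv2.minAreaRect(W[g][:,:2].astype(np.float32)*1000))
E
```

```text
[ 0.41261835 -0.05997507  0.14864432] [-1.79992406e+02  2.76368495e-02  1.24297646e+01] [ 39.9140921   -8.27402464 -32.18321393 116.88972468  -4.66963645
  70.21617498 -67.98387894] 2215
[[-0.01, -0.0174, 0.0438], [0.0018, -0.0006, 0.0526], [0.0084, 0.0168, 0.1494]]
top [-0.00212246 -0.00013467  0.04775966] [ 0.41049279 -0.06029918  0.10088571]
((409.39288330078125, -60.55413818359375), (13.903841018676758, 35.61516571044922), 12.925545692443848)
4740 ((459.97821044921875, -51.06807327270508), (78.84403228759766, 74.77351379394531), 57.546173095703125)
```

>>> drive_tool:
  moves: [0.04, 0, 1.2, 0, 60, 0.04, 0, 2.12, 0, 50, 0.04, 0, 2.12, 0, 40, 0.04, 0, 2.12, 0, 0, 0.04, 0, 2.12, 0, 0]
  squeeze: 30

```text
time_s: 12.05
tool_pos: [0.4161, -0.0594, 0.0659]
tool_rot: [179.9, -0.2, 12.5]
force: [-0.8, 0.2, 0.9]
grip_width: 0.0382
grasp_force: 0.0
```

>>> drive_tool:
  moves: [0, 0, 0, 0, 0, 0, 0, 0, 0, 0, 0, 0, 0, 0, 0]

```text
time_s: 12.42
tool_pos: [0.416, -0.0595, 0.0658]
tool_rot: [179.9, -0.1, 12.4]
force: [-0.9, 1.0, 6.7]
grip_width: 0.0356
grasp_force: 30.0
```

The side pinch holds (35.6 mm). Next: lift slightly, move forward to a roomier spot, and measure the pan's pitch in the hand.

>>> drive_tool:
  moves: [0, 0, -0.3, 0, 0, 0, 0, -0.6, 0, 0, 0.4, 0, -0.6, 0, 0, 0.9, 0, -0.6, 0, 0, 0.9, 0, -0.6, 0, 0]
  squeeze: 40

```text
time_s: 13.05
tool_pos: [0.4508, -0.0512, 0.0889]
tool_rot: [-180.0, -0.1, 12.5]
force: [-1.4, -1.5, -1.7]
grip_width: 0.0352
grasp_force: 40.0
```

```bash
cat > p.py <<'E'
from w import *
def pan(show=True):
    a,d,L,W,o=wrist(); H,S,V=hsv(a)
    m=(d>0)&(L[...,0]>.02)&(L[...,0]<.105)&(abs(L[...,1])<.04)&(L[...,2]>.02)&(L[...,2]<.12)&(S<60)&(V>60)
    X=np.c_[L[m][:,:2],np.ones(m.sum())]; z=L[m][:,2]; best=0; rng=np.random.default_rng(0)
    for _ in range(300):
        i=rng.choice(len(z),3,replace=False)
        try: f=np.linalg.solve(X[i],z[i])
        except Exception: continue
        s=(abs(X@f-z)<.002).sum()
        if abs(f[1])<.2 and s>best: best,bf=s,f
    g=abs(X@bf-z)<.002; f=np.linalg.lstsq(X[g],z[g],rcond=None)[0]; Q=L[m][g]
    # nose down -> tool z grows with x
    print("t",round(o["time_s"],2),"tool",np.round(o["tool_pos"],4),np.round(o["tool_rot"],1),"grip",round(o["grip_width"],4),"| nose-down deg",np.degrees(np.arctan(f[0])).round(2),"roll",np.degrees(np.arctan(f[1])).round(2),"z@x=.06",(f[0]*.06+f[2]).round(4),"tip x",np.percentile(Q[:,0],99.5).round(4),g.sum(),g.mean().round(2))
    return a,d,L,W,o
if __name__=="__main__": pan()
E
python3 p.py
```

```text
t 13.05 tool [ 0.4508 -0.0512  0.0889] [-1.80e+02 -1.00e-01  1.25e+01] grip 0.0352 | nose-down deg 0.39 roll 0.2 z@x=.06 0.0655 tip x 0.0927 7409 0.85
```

>>> drive_tool:
  moves: [0, 0, 0.5, 0, 0, 0, 0, 0.7, 0, 0, -0.12, 0, 0.7, 0, 0, -0.24, 0, 0.7, 0, 0, -0.36, 0, 0.7, 0, 0]
  squeeze: 20

```text
time_s: 13.72
tool_pos: [0.4358, -0.055, 0.0607]
tool_rot: [180.0, -0.1, 12.4]
force: [1.6, -0.0, 2.7]
grip_width: 0.0355
grasp_force: 20.0
```

```bash
python3 p.py
```

```text
t 13.72 tool [ 0.4358 -0.055   0.0607] [ 1.80e+02 -1.00e-01  1.24e+01] grip 0.0355 | nose-down deg -5.81 roll -0.01 z@x=.06 0.0549 tip x 0.1019 8459 0.82
```

Pressing the heel down while dragging back pitches the nose up by 6°. Now I'll check how it droops at a light grip.

>>> drive_tool:
  moves: [0, 0, -0.4, 0, 0, 0, 0, -0.4, 0, 0]
  squeeze: 5

```text
time_s: 14.02
tool_pos: [0.4359, -0.055, 0.0771]
tool_rot: [179.9, -0.0, 12.4]
force: [0.4, 0.8, -1.3]
grip_width: 0.036
grasp_force: 5.0
```

```bash
python3 p.py
```

```text
t 14.03 tool [ 0.4359 -0.055   0.0771] [179.9  -0.   12.4] grip 0.036 | nose-down deg 6.82 roll 0.02 z@x=.06 0.0697 tip x 0.0821 6636 0.88
```

It droops freely at 5 N, which is what I'll use for pouring. Next I'll set about 3.3° nose-down to match the bin floor, grip hard and lift.

>>> drive_tool:
  moves: [0, 0, 0.16, 0, 0, 0, 0, 0.16, 0, 0]

```text
time_s: 14.32
tool_pos: [0.4349, -0.0545, 0.0688]
tool_rot: [-179.9, 0.1, 12.4]
force: [-0.0, -0.5, -0.7]
grip_width: 0.0359
grasp_force: 5.0
```

>>> drive_tool:
  moves: [0, 0, 0, 0, 0, 0, 0, 0, 0, 0, 0, 0, -1.0, 0, 0, 0, 0, -2.3, 0, 0, 0, 0, -2.9, 0, 0]
  squeeze: 45

```text
time_s: 14.95
tool_pos: [0.4371, -0.0548, 0.1888]
tool_rot: [179.9, -0.2, 12.4]
force: [0.8, 0.3, -1.1]
grip_width: 0.0357
grasp_force: 45.0
```

```bash
python3 p.py; python3 - <<'E'
from h import *
from c import conv
o=env.get_obs(); s=[*o["tool_pos"],o["tool_rot"][2]]; conv(s,[(.5077,.1377,.19,51.25)]); conv((.5077,.1377,.19,51.25),[(.5077,.1377,.108,51.25)])
E
```

```text
t 14.95 tool [ 0.4371 -0.0548  0.1888] [179.9  -0.2  12.4] grip 0.0357 | nose-down deg 4.05 roll 0.01 z@x=.06 0.0662 tip x 0.086 7098 0.91
(0.5077, 0.1377, 0.19, 51.25) -> [2.73, -4.33, 0.02, -3.88]
(0.5077, 0.1377, 0.108, 51.25) -> [0.0, 0.0, 2.05, -0.0]
```

>>> drive_tool:
  moves: [2.73, -4.33, 0, -3.88, 0, 2.73, -4.33, 0, -3.88, 0, 2.73, -4.33, 0, -3.88, 0, 2.73, -4.33, 0, -3.88, 0, 2.73, -4.33, 0, -3.88, 0]

```text
time_s: 15.62
tool_pos: [0.5045, 0.1397, 0.1849]
tool_rot: [-179.9, 0.0, 51.4]
force: [-0.9, -1.4, -0.7]
grip_width: 0.0352
grasp_force: 45.0
```

```bash
python3 - <<'E'
from p import *
import b
a,d,L,W,o=pan(); b.balls(W,a,d); save("w3",a)
for q in("top","side"):
    A,D=env.read_camera(q); print(q); b.balls(cloud(q,D),A,D)
D=W[...,:2]-b.c0; H,S,V=hsv(a); m=(d>0)&(L[...,0]>.07)&(abs(L[...,1])<.02)&(L[...,2]>.06)&(L[...,2]<.085)&(S<60); print("nose stand x", np.percentile(D[m]@b.e,[50,98,99.9]), "tool x",np.percentile(L[m][:,0],[98,99.9]),"y at tip",L[m][L[m][:,0]>np.percentile(L[m][:,0],98)][:,1].mean())
E
```

```text
t 15.62 tool [0.5045 0.1397 0.1849] [-179.9    0.    51.4] grip 0.0352 | nose-down deg 4.15 roll -0.01 z@x=.06 0.0663 tip x 0.0859 7023 0.92
 ball(stand) [318.  75.] 778 [0.0663 0.0005 0.0442] ztop 0.0486
 ball(stand) [332. 125.] 17 [ 0.0229 -0.0118  0.032 ] ztop 0.0333
 ball(stand) [352. 201.] 9 [-0.0454 -0.0304  0.0353] ztop 0.0364
 floor slope rad x,y [-0.059  0.001] z0 0.033 1.0
top
 floor slope rad x,y [-0.053 -0.033] z0 0.0334 0.88
side
 ball(stand) [332. 174.] 86 [ 0.0654 -0.007   0.0439] ztop 0.0499
 floor slope rad x,y [-0.06  -0.003] z0 0.0344 0.94
nose stand x [0.01785145 0.02871892 0.03067155] tool x [0.08667621 0.08862473] y at tip 0.00021081347627428728
```

View pics/w3.png

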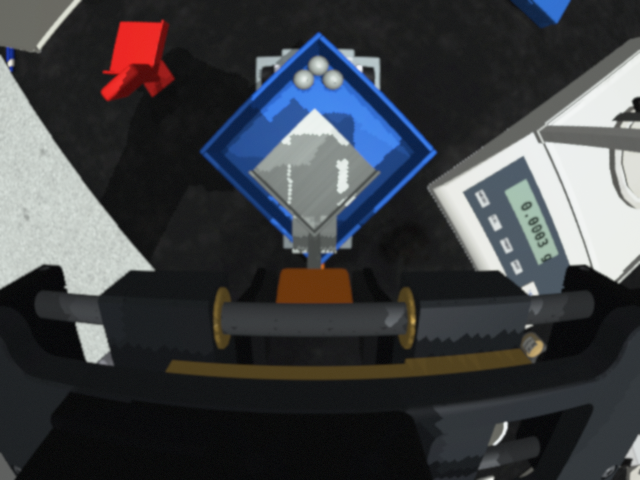

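The wrist view shows three balls packed in the low corner around (318,70), the pan straight behind them with its nose at (318,112), well aligned. Lowering.

>>> drive_tool:
  moves: [0, 0, 1.3, 0, 0, 0, 0, 1.9, 0, 0, 0, 0, 2.05, 0, 0, 0, 0, 2.12, 0, 0, 0, 0, 2.12, 0, 0]
  squeeze: 14

```text
time_s: 16.4
tool_pos: [0.5059, 0.1378, 0.1021]
tool_rot: [179.9, -0.1, 51.2]
force: [1.0, -0.0, -0.2]
grip_width: 0.0359
grasp_force: 14.0
```

```bash
python3 - <<'E'
from p import *
import b
a,d,L,W,o=pan(); b.balls(W,a,d); print(o["force"])
E
```

```text
t 16.4 tool [0.5059 0.1378 0.1021] [ 1.799e+02 -1.000e-01  5.120e+01] grip 0.0359 | nose-down deg 4.18 roll 0.04 z@x=.06 0.0663 tip x 0.0859 7060 0.91
 ball(stand) [315.  55.] 1412 [0.066  0.0004 0.0443] ztop 0.0491
 ball(stand) [314. 182.] 9718 [-0.0176  0.0011  0.0398] ztop 0.0994
 floor slope rad x,y [-0.058  0.   ] z0 0.0331 1.0
[ 1.01252802 -0.04135932 -0.17915188]
```

>>> drive_tool:
  moves: [0, 0, 0.07, 0, 0, 0.2, 0, 0.09, 0, 0, 0.4, 0, 0.1, 0, 0, 0.6, 0, 0.12, 0, 0, 0.8, 0, 0.13, 0, 0]

```text
time_s: 17.08
tool_pos: [0.5263, 0.1622, 0.0977]
tool_rot: [179.8, 0.0, 51.2]
force: [-3.0, -3.5, 8.2]
grip_width: 0.0356
grasp_force: 14.0
```

```bash
python3 - <<'E'
from p import *
import b
a,d,L,W,o=pan(); b.balls(W,a,d); print(o["force"])
E
```

```text
t 17.07 tool [0.5263 0.1622 0.0977] [179.8   0.   51.2] grip 0.0356 | nose-down deg 3.27 roll 0.17 z@x=.06 0.065 tip x 0.0879 7236 0.75
 ball(stand) [314. 170.] 11252 [0.0223 0.0006 0.0373] ztop 0.099
 floor slope rad x,y [-0.056  0.   ] z0 0.033 0.98
[-2.99374281 -3.54976478  8.24551676]
```

>>> drive_tool:
  moves: [0.13, 0, 0.01, 0, 0, 0.26, 0, 0.02, 0, 0, 0.38, 0, 0.03, 0, 0, 0.48, 0, 0.03, 0, 0, 0.55, 0, 0.03, 0, 0]

```text
time_s: 17.75
tool_pos: [0.5399, 0.1791, 0.0964]
tool_rot: [179.9, 0.0, 51.2]
force: [-2.9, -4.1, 7.8]
grip_width: 0.0356
grasp_force: 14.0
```

```bash
python3 - <<'E'
from p import *
import b
a,d,L,W,o=pan(); print(o["force"],"TCP stand x",(np.array(o["tool_pos"])[:2]-b.c0)@b.e); save("w4",cv2.resize(a[0:260,180:460],None,fx=2,fy=2))
E
```

```text
t 17.75 tool [0.5399 0.1791 0.0964] [179.9   0.   51.2] grip 0.0356 | nose-down deg 3.28 roll 0.19 z@x=.06 0.065 tip x 0.0796 5629 0.56
[-2.92637798 -4.10690382  7.83420949] TCP stand x -0.005016387045445622
```

View pics/w4.png

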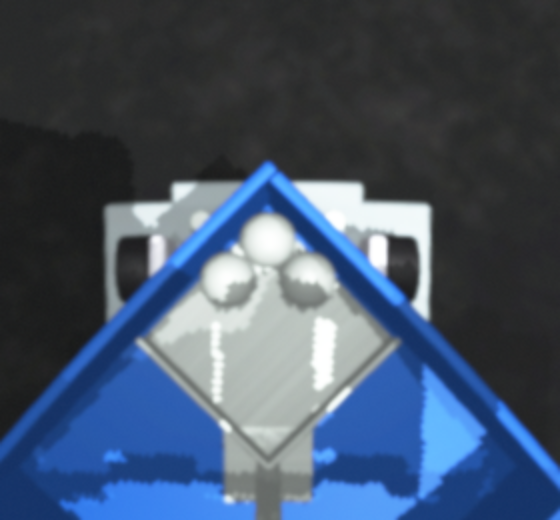

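The pan is under the balls, with a small blue gap left at the tip (268,205). I'll push a little further.

>>> drive_tool:
  moves: [0.05, 0, 0.0, 0, 0, 0.1, 0, 0.0, 0, 0, 0.15, 0, 0.0, 0, 0, 0.2, 0, 0, 0, 0]

```text
time_s: 18.3
tool_pos: [0.5424, 0.1822, 0.0959]
tool_rot: [179.9, 0.5, 51.1]
force: [-9.1, -10.2, 12.9]
grip_width: 0.0358
grasp_force: 14.0
```

```bash
cat > q.py <<'E'
from p import *
import b,sys
a,d,L,W,o=pan(); print(np.round(o["force"],1),"TCP stand x",((np.array(o["tool_pos"])[:2]-b.c0)@b.e).round(4))
H,S,V=hsv(a); m=(d>0)&(L[...,0]>.0)&(L[...,0]<.13)&(abs(L[...,1])<.05)&(S<60)
# bumps above pan plane: report ball-top blobs in tool frame
P=np.c_[L[m][:,:2],np.ones(m.sum())]; import numpy as np
x=L[...,0]; pl=np.median(L[m][:,2]); 
f=None
for t in range(1): pass
z=L[...,2]; k=m&(z<pl-.010)&(z>pl-.03)&(x>.02); n,l,s,c=cv2.connectedComponentsWithStats(k.astype(np.uint8))
for i in range(1,n):
    if s[i,4]>25: print("blob",c[i].round(),s[i,4],"tool",L[l==i].mean(0).round(4),"zmin",L[l==i][:,2].min().round(4),"world z",W[l==i][:,2].max().round(4))
if len(sys.argv)>1: save(sys.argv[1],cv2.resize(a[0:260,180:460],None,fx=2,fy=2))
E
python3 q.py w5
```

```text
t 18.3 tool [0.5424 0.1822 0.0959] [179.9   0.5  51.1] grip 0.0358 | nose-down deg 2.92 roll 0.01 z@x=.06 0.0641 tip x 0.0801 5429 0.53
[ -9.1 -10.2  12.9] TCP stand x -0.0011
blob [282. 412.] 32786 tool [ 0.0251 -0.0053 -0.1348] zmin -0.1448 world z 0.2405
blob [256. 466.] 164 tool [ 0.0226 -0.0091 -0.144 ] zmin -0.1447 world z 0.2404
blob [373. 465.] 176 tool [ 0.0228  0.0095 -0.144 ] zmin -0.1448 world z 0.2406
```

View pics/w5.png

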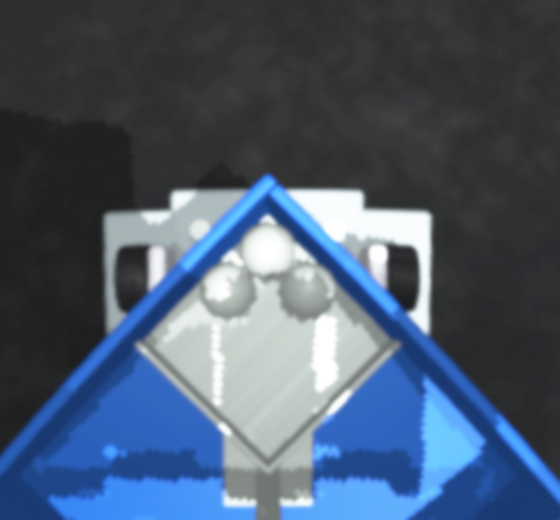

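All three balls are now on the pan and the nose is in the corner (14 N forward). Next: press on the heel and drag back to pitch the nose up.

>>> drive_tool:
  moves: [0, 0, 0.12, 0, 0, -0.1, 0, 0.14, 0, 0, -0.2, 0, 0.14, 0, 0, -0.3, 0, 0.14, 0, 0, -0.4, 0, 0.14, 0, 0]
  squeeze: 18

```text
time_s: 18.98
tool_pos: [0.5367, 0.1756, 0.0918]
tool_rot: [179.8, -0.4, 51.2]
force: [1.4, 1.1, 5.1]
grip_width: 0.0361
grasp_force: 18.0
```

```bash
python3 q.py w6
```

```text
t 18.98 tool [0.5367 0.1756 0.0918] [179.8  -0.4  51.2] grip 0.0361 | nose-down deg -3.61 roll -0.01 z@x=.06 0.0531 tip x 0.0945 6170 0.57
[1.4 1.1 5.1] TCP stand x -0.0098
blob [282. 412.] 32732 tool [ 0.0251 -0.0054 -0.1348] zmin -0.1449 world z 0.2367
blob [372. 466.] 139 tool [ 0.0225  0.0094 -0.1441] zmin -0.1449 world z 0.2368
blob [256. 468.] 135 tool [ 0.0222 -0.0091 -0.1441] zmin -0.1447 world z 0.2367
```

View pics/w6.png

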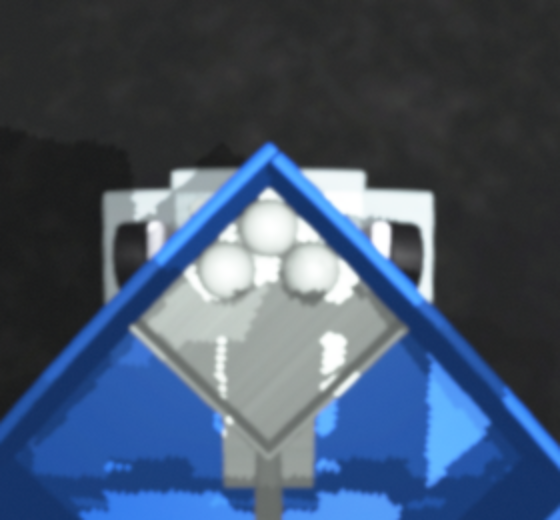

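Nose is up 3.6° and the balls are still on the pan. Continuing.

>>> drive_tool:
  moves: [-0.08, 0, 0.02, 0, 0, -0.16, 0, 0.03, 0, 0, -0.24, 0, 0.04, 0, 0, -0.32, 0, 0.05, 0, 0, -0.32, 0, 0.05, 0, 0]

```text
time_s: 19.65
tool_pos: [0.5272, 0.164, 0.0885]
tool_rot: [179.9, -0.1, 51.2]
force: [0.2, -0.6, 6.8]
grip_width: 0.0356
grasp_force: 18.0
```

>>> drive_tool:
  moves: [0, 0, 0, 0, 0, 0, 0, 0, 0, 0]
  squeeze: 55

```text
time_s: 19.9
tool_pos: [0.5274, 0.164, 0.0886]
tool_rot: [179.9, -0.1, 51.2]
force: [0.1, 0.2, 7.0]
grip_width: 0.0348
grasp_force: 55.0
```

```bash
python3 q.py w7
```

```text
t 19.9 tool [0.5274 0.164  0.0886] [ 1.799e+02 -1.000e-01  5.120e+01] grip 0.0348 | nose-down deg -13.44 roll -0.03 z@x=.06 0.0429 tip x 0.104 7515 0.64
[0.1 0.2 7. ] TCP stand x -0.0246
blob [284. 411.] 31958 tool [ 0.0251 -0.005  -0.1347] zmin -0.1449 world z 0.2335
blob [256. 467.] 131 tool [ 0.0224 -0.0091 -0.1441] zmin -0.1448 world z 0.2334
blob [373. 466.] 167 tool [ 0.0226  0.0095 -0.1441] zmin -0.1448 world z 0.2334
```

View pics/w7.png

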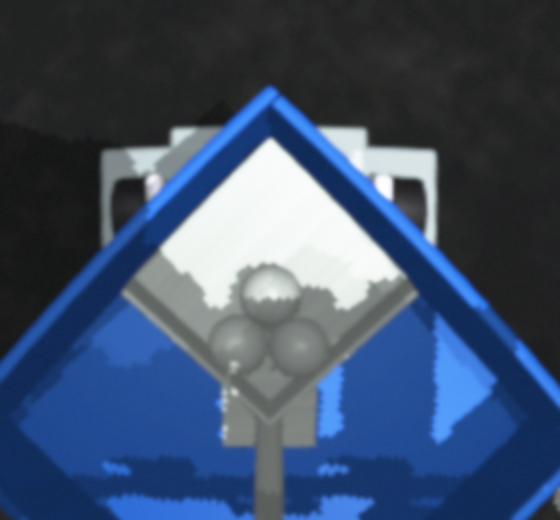

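The last look shows all three balls seated against the back walls, with the nose up 13.4°. The picture budget is used up, so from here I rely on numbers. Lifting gently.

>>> drive_tool:
  moves: [0, 0, -0.2, 0, 0, 0, 0, -0.6, 0, 0, 0, 0, -1.1, 0, 0, 0, 0, -1.6, 0, 0, 0, 0, -2.0, 0, 0]
  squeeze: 60

```text
time_s: 20.58
tool_pos: [0.5263, 0.164, 0.169]
tool_rot: [179.9, -0.1, 51.2]
force: [-0.7, -0.5, -2.1]
grip_width: 0.0346
grasp_force: 60.0
```

>>> drive_tool:
  moves: [0, 0, -0.4, 0, 0, 0, 0, -0.8, 0, 0, 0, 0, -1.2, 0, 0, 0, 0, -1.5, 0, 0, 0, 0, -1.6, 0, 0]

```text
time_s: 21.2
tool_pos: [0.5262, 0.164, 0.2319]
tool_rot: [180.0, -0.0, 51.2]
force: [-0.4, 0.1, -1.0]
grip_width: 0.0347
grasp_force: 60.0
```

```bash
cat > q2.py <<'E'
from p import *
a,d,L,W,o=pan(); H,S,V=hsv(a)
m=(d>0)&(L[...,0]>.0)&(L[...,0]<.13)&(abs(L[...,1])<.045)&(L[...,2]>.0)&(L[...,2]<.09)&(S<70)
X=np.c_[L[m][:,:2],np.ones(m.sum())]; z=L[m][:,2]; g=(L[m][:,0]>.07)
f=np.linalg.lstsq(X[g],z[g],rcond=None)[0]
hgt=f[2]+f[0]*L[...,0]+f[1]*L[...,1]-L[...,2]
k=m&(hgt>.0165)&(hgt<.03)&(L[...,0]>.028)&(L[...,0]<.11)
n,l,s,c=cv2.connectedComponentsWithStats(k.astype(np.uint8)); print("slope",np.degrees(np.arctan(f[0])).round(1),"plane pts",g.sum())
for i in range(1,n):
    if s[i,4]>10: print("top blob",c[i].round(),s[i,4],"tool",L[l==i].mean(0).round(4),"world",W[l==i].mean(0).round(4))
E
python3 q2.py; python3 - <<'E'
from w import *
for q in("top","side"):
    a,d=env.read_camera(q); P=cloud(q,d); H,S,V=hsv(a); m=(S<40)&(V>110)&(P[...,2]>.041)&(P[...,2]<.055)&(P[...,0]>.42)&(P[...,0]<.56)&(P[...,1]>-.3)&(P[...,1]<-.15)
    Q=P[m][:,:2]; r=cv2.minEnclosingCircle(Q.astype(np.float32)*1000); A=np.c_[2*Q,np.ones(len(Q))]; s=np.linalg.lstsq(A,(Q**2).sum(1),rcond=None)[0]; print(q,m.sum(),r,"LSQ",s[:2])
E
```

```text
t 21.2 tool [0.5262 0.164  0.2319] [180.   -0.   51.2] grip 0.0347 | nose-down deg -11.52 roll -0.06 z@x=.06 0.0447 tip x 0.1037 7299 0.66
slope -11.2 plane pts 4215
top blob [315. 153.] 214 tool [0.0613 0.0005 0.0268] world [0.5651 0.2114 0.2052]
top blob [299. 179.] 184 tool [ 0.0464 -0.0087  0.0298] world [0.5485 0.2056 0.2021]
top blob [330. 180.] 182 tool [0.0457 0.0091 0.0299] world [0.562  0.1939 0.202 ]
top 201 ((494.0851135253906, -222.68301391601562), 42.200439453125) LSQ [ 0.49399937 -0.22240281]
side 446 ((491.84942626953125, -224.83380126953125), 42.0666618347168) LSQ [ 0.49165076 -0.22534125]
```

All three ball tops show up in the pan (tool frame). Planning a gentle transport to the jar at (0.493, -0.224).

```bash
python3 - <<'E'
import numpy as np
A=np.array([.5262,.164,.2319,51.2]);B=np.array([.413,-.224,.19,0]);N=20
s=[(u:=i/N)**2*(3-2*u) for i in range(N+1)]
for k in range(0,N,5):
    S=A+(B-A)*s[k]; c,q=np.cos(np.radians(S[3])),np.sin(np.radians(S[3])); r=[]
    for i in range(k+1,k+6):
        D=A+(B-A)*s[i]-S; r+=[round((c*D[0]+q*D[1])/.04,2),round((q*D[0]-c*D[1])/.04,2),round(-D[2]/.04,2),round(-D[3]/10,2),0]
    print(r)
E
```

```text
[np.float64(-0.07), np.float64(0.03), np.float64(0.01), np.float64(0.04), 0, np.float64(-0.26), np.float64(0.11), np.float64(0.03), np.float64(0.14), 0, np.float64(-0.57), np.float64(0.24), np.float64(0.06), np.float64(0.31), 0, np.float64(-0.97), np.float64(0.4), np.float64(0.11), np.float64(0.53), 0, np.float64(-1.46), np.float64(0.61), np.float64(0.16), np.float64(0.8), 0]
[np.float64(-0.52), np.float64(0.31), np.float64(0.06), np.float64(0.31), 0, np.float64(-1.09), np.float64(0.64), np.float64(0.13), np.float64(0.64), 0, np.float64(-1.7), np.float64(1.0), np.float64(0.21), np.float64(1.0), 0, np.float64(-2.34), np.float64(1.38), np.float64(0.28), np.float64(1.38), 0, np.float64(-2.99), np.float64(1.76), np.float64(0.36), np.float64(1.76), 0]
[np.float64(-0.5), np.float64(0.56), np.float64(0.08), np.float64(0.38), 0, np.float64(-1.0), np.float64(1.11), np.float64(0.16), np.float64(0.76), 0, np.float64(-1.47), np.float64(1.64), np.float64(0.23), np.float64(1.12), 0, np.float64(-1.92), np.float64(2.14), np.float64(0.3), np.float64(1.45), 0, np.float64(-2.32), np.float64(2.59), np.float64(0.36), np.float64(1.76), 0]
[np.float64(-0.22), np.float64(0.48), np.float64(0.05), np.float64(0.27), 0, np.float64(-0.4), np.float64(0.88), np.float64(0.1), np.float64(0.49), 0, np.float64(-0.53), np.float64(1.18), np.float64(0.13), np.float64(0.66), 0, np.float64(-0.62), np.float64(1.37), np.float64(0.16), np.float64(0.76), 0, np.float64(-0.65), np.float64(1.44), np.float64(0.16), np.float64(0.8), 0]
```

>>> drive_tool:
  moves: [-0.07, 0.03, 0, 0.04, 0, -0.26, 0.11, 0, 0.14, 0, -0.57, 0.24, 0.06, 0.31, 0, -0.97, 0.4, 0.11, 0.53, 0, -1.46, 0.61, 0.16, 0.8, 0]

```text
time_s: 21.98
tool_pos: [0.5078, 0.1015, 0.2244]
tool_rot: [180.0, 0.0, 43.0]
force: [0.1, 0.1, -1.6]
grip_width: 0.035
grasp_force: 60.0
```

>>> drive_tool:
  moves: [-0.52, 0.31, 0.06, 0.31, 0, -1.09, 0.64, 0.13, 0.64, 0, -1.7, 1.0, 0.21, 1.0, 0, -2.34, 1.38, 0.28, 1.38, 0, -2.99, 1.76, 0.36, 1.76, 0]

```text
time_s: 22.6
tool_pos: [0.4687, -0.0324, 0.2101]
tool_rot: [180.0, -0.0, 25.3]
force: [1.2, -0.1, -2.0]
grip_width: 0.0348
grasp_force: 60.0
```

>>> drive_tool:
  moves: [-0.5, 0.56, 0.08, 0.38, 0, -1.0, 1.11, 0.16, 0.76, 0, -1.47, 1.64, 0.23, 1.12, 0, -1.92, 2.14, 0.3, 1.45, 0, -2.32, 2.59, 0.36, 1.76, 0]

```text
time_s: 23.22
tool_pos: [0.43, -0.1654, 0.1956]
tool_rot: [-180.0, 0.0, 7.8]
force: [0.1, 1.3, -1.5]
grip_width: 0.0349
grasp_force: 60.0
```

>>> drive_tool:
  moves: [-0.22, 0.48, 0.05, 0.27, 0, -0.4, 0.88, 0.1, 0.49, 0, -0.53, 1.18, 0.13, 0.66, 0, -0.62, 1.37, 0.16, 0.76, 0, -0.65, 1.44, 0.16, 0.8, 0]

```text
time_s: 23.85
tool_pos: [0.4127, -0.2245, 0.1893]
tool_rot: [-180.0, 0.0, -0.0]
force: [0.7, -0.2, -1.7]
grip_width: 0.0346
grasp_force: 60.0
```

```bash
cat > j.py <<'E'
from w import *
a,d,L,W,o=wrist(); H,S,V=hsv(a)
m=(d>0)&(S<40)&(W[...,2]>.041)&(W[...,2]<.052)&(abs(W[...,0]-.493)<.055)&(abs(W[...,1]+.224)<.055)
Q=W[m][:,:2]; A=np.c_[2*Q,np.ones(len(Q))]; s=np.linalg.lstsq(A,(Q**2).sum(1),rcond=None)[0]; print("jar wrist",m.sum(),s[:2].round(4),"r",np.sqrt(s[2]+(s[:2]**2).sum()).round(4))
E
python3 q2.py; python3 j.py
```

```text
t 23.85 tool [ 0.4127 -0.2245  0.1893] [-180.    0.   -0.] grip 0.0346 | nose-down deg -11.53 roll -0.05 z@x=.06 0.0446 tip x 0.1038 7336 0.66
slope -10.6 plane pts 4269
top blob [314. 153.] 169 tool [0.0615 0.0002 0.0265] world [ 0.4742 -0.2247  0.1628]
top blob [298. 180.] 126 tool [ 0.0461 -0.009   0.0296] world [ 0.4588 -0.2154  0.1597]
top blob [329. 180.] 107 tool [0.0459 0.0087 0.0295] world [ 0.4586 -0.2332  0.1598]
jar wrist 549 [ 0.4928 -0.2233] r 0.0388
```

>>> drive_tool:
  moves: [0.02, 0, 0.2, 0, 0, 0.05, 0, 0.6, 0, 0, 0.08, 0, 1.0, 0, 0, 0.1, 0, 1.3, 0, 0, 0.1, 0, 1.45, 0, 0]

```text
time_s: 24.58
tool_pos: [0.4163, -0.224, 0.1301]
tool_rot: [-179.9, 0.1, 0.0]
force: [0.4, -1.1, -1.7]
grip_width: 0.035
grasp_force: 60.0
```

>>> drive_tool:
  moves: [0, 0, 0, 0, 0, 0, 0, 0, 0, 0, 0, 0, 0, 0, 0, 0, 0, 0, 0, 0]
  squeeze: 6

```text
time_s: 25.08
tool_pos: [0.4171, -0.2246, 0.132]
tool_rot: [180.0, -0.1, 0.0]
force: [0.2, -0.8, -0.7]
grip_width: 0.036
grasp_force: 6.0
```

```bash
cat > jb.py <<'E'
from w import *
for q in("top","side"):
    a,d=env.read_camera(q); P=cloud(q,d); H,S,V=hsv(a)
    m=(d>0)&(P[...,2]<.04)&(np.hypot(P[...,0]-.4928,P[...,1]+.2238)<.037); 
    h=np.where(m,P[...,2],0); print(q,m.sum(),"z pct",np.percentile(P[m][:,2],[5,50,80,95]).round(4) if m.any() else None)
    k=m&(P[...,2]>.0155); n,l,s,c=cv2.connectedComponentsWithStats(k.astype(np.uint8))
    for i in range(1,n):
        if s[i,4]>4: print("  bump",s[i,4],P[l==i].mean(0).round(4),"gray",int(V[l==i].mean()),int(S[l==i].mean()))
E
python3 q2.py; python3 j.py; python3 jb.py
```

```text
t 25.07 tool [ 0.4171 -0.2246  0.132 ] [ 1.8e+02 -1.0e-01  0.0e+00] grip 0.036 | nose-down deg 22.78 roll -0.23 z@x=.06 0.0939 tip x 0.1039 2574 0.46
slope 0.2 plane pts 1210
jar wrist 3298 [ 0.4897 -0.2233] r 0.0396
top 578 z pct [0.0033 0.0078 0.0199 0.0266]
  bump 35 [ 0.521  -0.2229  0.0218] gray 161 7
  bump 34 [ 0.5099 -0.2045  0.0216] gray 156 7
  bump 46 [ 0.4874 -0.2553  0.0278] gray 112 25
  bump 33 [ 0.5049 -0.2419  0.0224] gray 157 6
side 1206 z pct [0.0044 0.0076 0.0214 0.031 ]
  bump 301 [ 0.5106 -0.208   0.0248] gray 156 12
  bump 74 [ 0.5043 -0.2475  0.0219] gray 166 7
```

Three ball tops at z≈0.022 are inside the jar, at (0.521,-0.223), (0.510,-0.205) and (0.505,-0.242). Withdrawing the scoop.

>>> drive_tool:
  moves: [0, 0, 0, 0, 0, 0, 0, 0, 0, 0, 0, 0, -0.6, 0, 0, 0, 0, -1.5, 0, 0, 0, 0, -2.0, 0, 0]
  squeeze: 40

```text
time_s: 25.9
tool_pos: [0.4174, -0.2246, 0.2132]
tool_rot: [179.9, -0.1, 0.0]
force: [-0.3, -0.1, -1.4]
grip_width: 0.0355
grasp_force: 40.0
```

>>> drive_tool:
  moves: [0.1, -1.0, 0, 0, 0, 0.2, -2.2, 0, 0, 0, 0.3, -3.4, 0, 0, 0, 0.4, -4.1, 0, 0, 0, 0.4, -4.1, 0, 0, 0]

```text
time_s: 26.52
tool_pos: [0.4329, -0.0579, 0.2116]
tool_rot: [180.0, -0.0, 0.3]
force: [0.1, 0.3, -1.0]
grip_width: 0.0351
grasp_force: 40.0
```

```bash
python3 p.py; python3 jb.py
```

```text
t 26.52 tool [ 0.4329 -0.0579  0.2116] [180.   -0.    0.3] grip 0.0351 | nose-down deg 22.91 roll -0.06 z@x=.06 0.0941 tip x 0.0483 2001 1.0
top 586 z pct [0.0031 0.0079 0.0206 0.0279]
  bump 34 [ 0.5208 -0.2231  0.0224] gray 165 7
  bump 94 [ 0.4966 -0.2492  0.0255] gray 127 18
  bump 29 [ 0.5139 -0.2043  0.022 ] gray 174 6
side 1328 z pct [0.0044 0.0074 0.0206 0.03  ]
  bump 311 [ 0.5105 -0.208   0.0246] gray 159 12
  bump 68 [ 0.5059 -0.2477  0.0216] gray 169 7
```

Next: lower it until the nose touches, then let it flatten under a light grip.

>>> drive_tool:
  moves: [0, 0, 1.2, 0, 0, 0, 0, 2.3, 0, 0, 0, 0, 2.75, 0, 0, 0, 0, 2.85, 0, 0, 0, 0, 2.9, 0, 0]

```text
time_s: 27.3
tool_pos: [0.4333, -0.0611, 0.0959]
tool_rot: [180.0, -0.1, -0.1]
force: [0.5, 1.2, -1.0]
grip_width: 0.0353
grasp_force: 40.0
```

>>> drive_tool:
  moves: [0, 0, 0.15, 0, 0, 0, 0, 0.3, 0, 0, 0, 0, 0.45, 0, 0, 0, 0, 0.6, 0, 0, 0, 0, 0.72, 0, 0]
  squeeze: 5

```text
time_s: 27.92
tool_pos: [0.4328, -0.0604, 0.0663]
tool_rot: [180.0, -0.0, 0.0]
force: [0.0, 0.6, -1.1]
grip_width: 0.0047
grasp_force: 0.0
```

```bash
python3 p.py;python3 -c "
from h import *; print(env.get_obs()['force'])"
```

```text
t 27.93 tool [ 0.4328 -0.0604  0.0663] [180.  -0.   0.] grip 0.0047 | nose-down deg 1.33 roll 0.09 z@x=.06 0.0664 tip x 0.1046 3968 0.98
[ 0.21739247 -0.35806118  0.68149362]
```

The paddle slipped out of the light grip and the fingers shut. I'll open, rise and look for the scoop.

>>> drive_tool:
  moves: [0, 0, 0, 0, 5, 0, 0, -1, 0, 5, 0, 0, -2, 0, 5, 0, 0, -3, 0, 5, 0, 0, -3, 0, 5]
  squeeze: 20

```text
time_s: 28.6
tool_pos: [0.4353, -0.0607, 0.1901]
tool_rot: [179.9, -0.4, 0.0]
force: [0.3, 0.5, -0.5]
grip_width: 0.005
grasp_force: 0.0
```

```bash
cat > s.py <<'E'
from w import *
def rep(q,a,P,ok):
    H,S,V=hsv(a); R0=ok&(P[...,0]>.36)&(P[...,0]<.58)&(P[...,1]>-.13)&(P[...,1]<.06)
    k=orange(a)&R0&(P[...,2]>.0)&(P[...,2]<.14)
    if k.sum()>5: w=P[k]; print(q,"orange",k.sum(),np.percentile(w,[2,50,98],axis=0).round(3).tolist())
    m=R0&(S<45)&(V>90)&(P[...,2]>-.008)&(P[...,2]<.05); m=cv2.morphologyEx(m.astype(np.uint8),cv2.MORPH_OPEN,np.ones((5,5))).astype(bool)
    n,l,s,c=cv2.connectedComponentsWithStats(m.astype(np.uint8))
    for i in range(1,n):
        if s[i,4]<150: continue
        Q=P[l==i]; r=cv2.minAreaRect(Q[:,:2].astype(np.float32)*1000); X=np.c_[Q[:,:2],np.ones(len(Q))]; g=np.ones(len(Q),bool)
        for _ in range(8): f=np.linalg.lstsq(X[g],Q[g,2],rcond=None)[0]; g=abs(X@f-Q[:,2])<.003
        print(q,"steel",s[i,4],"rect",np.round(r[0],0),np.round(r[1],0),round(r[2],1),"slope deg",np.degrees(np.arctan(f[:2])).round(1),"z pct",np.percentile(Q[:,2],[2,50,98]).round(4),g.mean().round(2))
a,d,L,W,o=wrist(); print(o["tool_pos"]); rep("wrist",a,W,d>0)
for q in("top","side"): a,d=env.read_camera(q); rep(q,a,cloud(q,d),d>0)
E
python3 s.py; python3 jb.py
```

```text
[ 0.43525752 -0.06073461  0.19006161]
wrist orange 501 [[0.378, -0.073, 0.063], [0.389, -0.061, 0.084], [0.394, -0.049, 0.105]]
wrist steel 4413 rect [430. -62.] [82. 80.] 45.2 slope deg [-0.1  0.1] z pct [-0.0012  0.0008  0.0197] 0.87
side orange 237 [[0.367, -0.081, 0.001], [0.383, -0.068, 0.101], [0.392, -0.007, 0.107]]
side steel 831 rect [437. -66.] [82. 69.] 47.1 slope deg [ 0.1 -0.1] z pct [-0.0012  0.0021  0.0162] 0.87
top 590 z pct [0.0037 0.0079 0.02   0.0276]
  bump 35 [ 0.5211 -0.2232  0.0219] gray 163 7
  bump 29 [ 0.5138 -0.204   0.0224] gray 174 6
  bump 91 [ 0.4958 -0.2499  0.0252] gray 127 18
side 1321 z pct [0.0043 0.0074 0.0206 0.0296]
  bump 296 [ 0.5103 -0.2082  0.0248] gray 159 12
  bump 68 [ 0.5058 -0.248   0.0219] gray 169 7
```

The scoop is standing flat on its own: slope 0.1°, z≈0.001, paddle top at 0.106. I'll rise clear and check the balls in the jar from above.

>>> drive_tool:
  moves: [0, 0, -1.2, 0, 40, 0.3, 1.5, -1.2, 0, 40, 0.3, 2.8, -1.2, 0, 40, 0.3, 3.6, -1.2, 0, 40, 0.3, 3.6, -1.2, 0, 40]

```text
time_s: 29.48
tool_pos: [0.4435, -0.2069, 0.2329]
tool_rot: [-179.9, 0.1, -0.3]
force: [0.1, 0.1, 0.0]
grip_width: 0.0385
grasp_force: 0.0
```

```bash
python3 - <<'E'
from w import *
a,d,L,W,o=wrist(); print(o["tool_pos"]); H,S,V=hsv(a)
m=(d>0)&(np.hypot(W[...,0]-.4928,W[...,1]+.2238)<.036); k=m&(W[...,2]>.017)&(W[...,2]<.04)
n,l,s,c=cv2.connectedComponentsWithStats(k.astype(np.uint8))
for i in range(1,n):
    if s[i,4]>15: q=W[l==i]; t=q[q[:,2]>q[:,2].max()-.003]; print(s[i,4],q.mean(0).round(4),"zmax",q[:,2].max().round(4),"V",int(V[l==i].mean()))
g=cv2.medianBlur(V.astype(np.uint8),3); v,u=np.nonzero(m); x0,x1,y0,y1=u.min()-5,u.max()+5,v.min()-5,v.max()+5
px=2*np.sqrt(m.sum()/np.pi)/72*9; print("ball r px",px)
print(cv2.HoughCircles(g[y0:y1,x0:x1],cv2.HOUGH_GRADIENT,1,px*1.5,param1=80,param2=9,minRadius=int(px*.75),maxRadius=int(px*1.3)))
E
python3 s.py
```

```text
[ 0.44346376 -0.2069287   0.23293377]
195 [ 0.5196 -0.2253  0.0212] zmax 0.0393 V 198
202 [ 0.512  -0.2043  0.0205] zmax 0.0244 V 202
186 [ 0.507  -0.2458  0.0204] zmax 0.0244 V 181
28 [ 0.5085 -0.2554  0.0284] zmax 0.0376 V 140
ball r px 28.167839463630703
[[[ 98.5  38.5  33.2]
  [156.5 211.5  35.4]
  [283.5 331.5  28.6]
  [211.5 203.5  29.9]
  [272.5  90.5  29.9]
  [164.5 314.5  21.8]
  [271.5 255.5  28.5]
  [280.5 201.5  23.9]
  [271.5  36.5  25.8]]]
[ 0.44406241 -0.20465693  0.2332582 ]
wrist orange 440 [[0.386, -0.079, 0.062], [0.391, -0.064, 0.075], [0.394, -0.045, 0.087]]
wrist steel 2813 rect [431. -61.] [81. 80.] 44.4 slope deg [-0.2  0.1] z pct [-0.0011  0.0008  0.0165] 0.91
top orange 132 [[0.377, -0.077, 0.072], [0.387, -0.061, 0.103], [0.394, -0.043, 0.108]]
top steel 517 rect [438. -56.] [63. 79.] 45.7 slope deg [-0.7 -0.2] z pct [-0.0021  0.0025  0.015 ] 0.78
side orange 248 [[0.368, -0.081, 0.002], [0.383, -0.067, 0.1], [0.393, -0.017, 0.107]]
```

Three balls lie in the jar, their tops at about 24 mm as expected. The scoop is flat and the gripper is clear, so I'm handing in.

```bash
python3 -c "
from cell import env
print(env.sign_off())"
```

```text
the job is handed in; nothing more can be done
None
```

I handed the job in at about 29.5 s of robot time: camera depth shows all three balls in the jar and the scoop flat on the worktop. The scoop slipped out of the light grip as I set it down, but it settled flat. I did not re-measure the vial, beaker or spatula, and no verdict came back.

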